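Point out the cracked bowl, where it goes and what replaces it

ROBOT

A 6-joint arm with a two-finger parallel gripper is mounted at the origin on the work surface. World frame = base frame: x ahead of the robot, y to its left, z up, the work surface at z = 0. Lengths are in m, angles in rad, forces in N, time in s.
With the tool pointing down it reaches from about 0.3 to 0.875 m from the base axis. Payload 6.4 kg.
Tool frame: the origin (TCP) lies between the finger pads; the fingertips stand 25 mm ahead of it and the grasp point (between the pads) lies 6 mm ahead of it; z points along the fingers, y is the line along which they close (so a half turn about z gives the same grasp; the last joint's range is limited). The gripper opens to 85 mm and grips with 20 to 120 N. Pads are 22 mm wide; open, the fingers measure 114 mm over their backs; the gripper's body (76 mm by 85 mm) begins 54 mm behind the grasp point. The pads swing forward as they close: fully open they stand 13 mm farther back than shut.
Start: joints at [1.106, 0.181, 1.607, -0, 1.354, -0.206], TCP at [0.147, 0.556, 0.234] pointing down, gripper open.
Joint ranges: [-2.99, 2.99], [-0.89, 2.07], [0.3, 2.58], [-1.14, 4.28], [0, 2.63], [-3.12, 3.12]. Speed limits (rad/s): [2.57, 2.57, 3.01, 3.14, 3.14, 3.14].

INTERFACE

Orientations are given as a unit quaternion [w, x, y, z].
In Python, from bench import ctrl gives the robot as it stands.
- The arm moves only by the tool servo_tool, never from a script. Its argument "series" is text: rows parted by semicolons, each of 7 numbers parted by spaces: the gripper command: -1 is fully open, 1 is shut, values between are in proportion, then the shift along the tool's x, y, z in m, then the turn, a rotation vector about the tool's x, y, z in degrees. A call has 1 to 12 rows; each row is the pose to reach, as a shift and turn from the pose commanded when the call began, along the tool's axes at that moment; what a row does not reach only later rows make up. A row lasts 1/12 s, in which the tool goes at most 41.7 mm and 7.16 degrees, less where a joint would pass 70% of its speed; a pose out of reach is approached as far as the arm can. A call with a gripper value outside its range is refused whole. The fingers move at their own pace and stop on an object; the grip force is fixed at half the most. Time passes only in rows, so rows that repeat a pose let the fingers close. It gives the time, the measured TCP pose, the force, the opening and the grip force at its end, in the units of the state.
- ctrl.get_obs(): the state, without advancing time (a new reading comes with each control period).
- ctrl.camera(name): name is "side" or "top"; returns a dict with "img" (400x640x3 uint8, red, green, blue), "z_map" (400x640 float32, m along the optical axis (not along the pixel's ray), 0 where there is no reading), "fovy" (degrees; the focal length in pixels is half the picture's height over the tangent of half this angle, whatever the lens; pixels are square), "cx", "cy" (the principal point, pixels), "extrinsics" (4x4, takes a point from camera to world coordinates). Camera axes: x right, y down, z forward; pixel columns grow to the right and rows downward; lengths in m; the calibration is good to about 2 mm. A picture is of the moment at which its call begins.
- ctrl.hand_in(): hands the job in; it is judged then, once.
The state is a dict: "time_s": time; "q": joint angles; "dq": joint speeds; "joint_efforts": joint torques, N m; "eef_pos": TCP position; "eef_rot": TCP orientation; "wrist_force": force on the tool from outside, world axes, zero at the start; "torque": the same for the moment, N m; "opening": opening from 0.0 (shut) to 1.0 (fully open); "grasp_force": force on a finger pad.
Only numpy, scipy, OpenCV 4.12 (cv2) and the standard library are available. Lean on these libraries where they do the work, as an engineer would, in place of code of your own. Each camera call takes 0.05 s, during which the arm holds its last target. There are 200 camera calls.

TASK

Show the helper what to do with the cracked rice bowl (the one with the brown chip in its rim): point down at it, then at the green waste tub, then at the spare bowl on the stack of plates, each time with the fingertips about four centimetres above the middle of its rim, staying still there for two seconds, and finish still pointing at the spare bowl. Touch, move and lift nothing; on the way stay well above everything and do not dip down over the sound bowls or the steel basin.

Things in the scene. Friction and masses are not known exactly. Their poses are not given: they have to be found in the camera images.
- cracked_bowl: white round rice bowl, 114 mm across the rim, 55 mm tall, wall 4 mm, small pink painted roses round its wall. The one damaged bowl: a brown clay-coloured chip about 50 mm long on the rim (on its own +x side) and dark crack lines across the inside. Stands on the table among three sound ones; the four stand in any order. Origin at the centre of its underside, z up.
- cracked_bowl_rim (a point): centre of the cracked bowl's mouth at rim height, 55 mm above its underside
- sound_bowl_a: white round rice bowl, 114 mm across the rim, 55 mm tall, wall 4 mm, small pink painted roses round its wall. Sound (no chip, no cracks, plain white inside), on the table. Origin at the centre of its underside, z up.
- sound_bowl_a_rim (a point): centre of that sound bowl's mouth at rim height, 55 mm above its underside
- sound_bowl_b: white round rice bowl, 114 mm across the rim, 55 mm tall, wall 4 mm, small pink painted roses round its wall. Sound (no chip, no cracks, plain white inside), on the table. Origin at the centre of its underside, z up.
- sound_bowl_b_rim (a point): centre of that sound bowl's mouth at rim height, 55 mm above its underside
- sound_bowl_c: white round rice bowl, 114 mm across the rim, 55 mm tall, wall 4 mm, small pink painted roses round its wall. Sound (no chip, no cracks, plain white inside), on the table. Origin at the centre of its underside, z up.
- sound_bowl_c_rim (a point): centre of that sound bowl's mouth at rim height, 55 mm above its underside
- spare_bowl: white round rice bowl, 114 mm across the rim, 55 mm tall, wall 4 mm, small pink painted roses round its wall. Sound; the spare, standing on the stack of plates. Origin at the centre of its underside, z up.
- spare_bowl_rim (a point): centre of the spare bowl's mouth at rim height, 55 mm above its underside, about 122 mm above the table
- waste_tub: green plastic tub for broken crockery, empty, round and open, 216 mm across the rim (160 mm at the foot), 120 mm tall; on the left or the right of the table. Origin at the centre of its underside, z up.
- waste_tub_rim (a point): centre of the green tub's mouth at rim height, 120 mm above the table
- basin: stainless steel wash basin, empty, round and open, 228 mm across the rim, 80 mm tall; on the side opposite the green tub. Origin at the centre of its underside, z up.
- basin_rim (a point): centre of the basin's mouth at rim height, 80 mm above the table
- plate_stack: stack of six white plates, 160 mm across, 67.5 mm tall, which behaves as one piece; at the back left or back right. Carries the spare bowl. Origin at the centre of its underside, z up.
- jar: amber glass jar with red lid, 72 mm across, 110 mm tall, on the side opposite the plate stack. Origin at the centre of its underside, z up.
- mug: blue mug, 76 mm across, 85 mm tall, with a handle on its +y side, at the far edge. Origin at the centre of its underside, z up.
- spoon: small metal spoon with a wooden handle, 170 mm long along its x axis, lying flat at the far edge. Its origin is on the table, under the spoon.
There are look-alikes about, which are no part of the job. There is more than one size of the waste_tub; the job needs the larger.

How it is judged:
On the way, in this order (a step that is already met when the one before it is completed fails the run):
1. point at the cracked bowl and stay (horizontal distance between the grasp point and cracked_bowl_rim below 0.03 m and z of the grasp point in the frame of cracked_bowl_rim between 0.025 and 0.1 m), for 1.5 s.
2. point at the green waste tub and stay (horizontal distance between the grasp point and waste_tub_rim below 0.045 m and z of the grasp point in the frame of waste_tub_rim between 0.025 and 0.1 m), for 1.5 s.
3. point at the spare bowl and stay (horizontal distance between the grasp point and spare_bowl_rim below 0.03 m and z of the grasp point in the frame of spare_bowl_rim between 0.025 and 0.1 m), for 1.5 s.
At the end, for the whole second after the job is handed in: The grasp point between the fingers is within 30 mm of the middle of the spare bowl and 25 to 100 mm above its rim, without contact; everything stands upright and at rest within 10 mm of where it began (all of step 3 and distance of each of cracked_bowl, sound_bowl_a, sound_bowl_b, sound_bowl_c, spare_bowl, waste_tub, basin, plate_stack, jar, mug, spoon from where it was at the start of the episode below 0.01 m and angle between each of cracked_bowl, sound_bowl_a, sound_bowl_b, sound_bowl_c, spare_bowl, waste_tub, basin, plate_stack, jar, mug's own z axis and vertical below 0.1 rad and linear speed of each of cracked_bowl, sound_bowl_a, sound_bowl_b, sound_bowl_c, spare_bowl, waste_tub, basin, plate_stack, jar, mug, spoon below 0.02 m/s); the robot touches nothing.
It fails at once if the robot touches something (over 0.5 N) (contact force between any of the fingers, the arm and anything else above 0.5 N).
It fails at once if a thing is moved by more than 10 mm or lifted (distance of any of cracked_bowl, sound_bowl_a, sound_bowl_b, sound_bowl_c, spare_bowl, waste_tub, basin, plate_stack, jar, mug, spoon from where it was at the start of the episode above 0.01 m).
It fails at once if the hand dips over a sound bowl on the table (within 30 mm of its middle, grasp point less than 70 mm above its rim) or over the steel basin (within 45 mm, same height) ((horizontal distance between the grasp point and sound_bowl_a_rim below 0.03 m and z of the grasp point in the frame of sound_bowl_a_rim below 0.07 m) or (horizontal distance between the grasp point and sound_bowl_b_rim below 0.03 m and z of the grasp point in the frame of sound_bowl_b_rim below 0.07 m) or (horizontal distance between the grasp point and sound_bowl_c_rim below 0.03 m and z of the grasp point in the frame of sound_bowl_c_rim below 0.07 m) or (horizontal distance between the grasp point and basin_rim below 0.045 m and z of the grasp point in the frame of basin_rim below 0.07 m)).
It also fails if it takes over 54 s, if anything falls off the work surface, if the arm or the gripper's body presses on something with over 40 N, if the wrist force passes 120 N, or if a joint passes its speed limit or range.

## Working session

There is one attempt and no reset: what is moved stays moved. The work goes in short steps, Python scripts to look and compute and a tool call to move; the robot and the scene stay as the last step left them, time stands still between calls to the robot, and variables do not carry over. Pictures are saved under pics/ and viewed, at most 10 in all, crops included, and the job is handed in when it is done.

Besides the shell and the picture viewer there is one more tool, called after "Request:" as name(argument=value, ...) on one line, values as JSON. servo_tool: Moves the arm, as the interface text tells. Its arguments: {"type":"object","properties":{"series":{"type":"string"}},"required":["series"]}

```bash
mkdir -p pics; cat > h.py <<'E'
import numpy as np, cv2
from bench import ctrl
def pts(c):
    h,w=c["z_map"].shape; f=h/2/np.tan(np.radians(c["fovy"])/2)
    v,u=np.mgrid[:h,:w]; z=c["z_map"]
    P=np.stack([(u-c["cx"])/f*z,(v-c["cy"])/f*z,z,np.ones_like(z)],-1)
    return (P@np.array(c["extrinsics"]).T)[...,:3]
E
python3 - <<'E'
from h import *
for n in("top","side"):
    c=ctrl.camera(n); cv2.imwrite(f"pics/{n}1.png",c["img"][...,::-1]); np.savez(f"{n}.npz",P=pts(c),img=c["img"],z=c["z_map"])
    print(n,c["fovy"],c["cx"],c["cy"],np.round(c["extrinsics"],3))
o=ctrl.get_obs();print(o["time_s"],o["eef_pos"],o["eef_rot"],o["opening"])
E
```

```text
top 56.08433439519646 326.3590993398672 203.55927216646649 [[ 0.022 -0.998  0.052  0.409]
 [-1.    -0.021  0.018 -0.002]
 [-0.017 -0.052 -0.998  1.051]
 [ 0.     0.     0.     1.   ]]
side 49.27186011190098 321.2287146361304 194.72927762975172 [[ 0.683 -0.358  0.637 -0.216]
 [-0.73  -0.304  0.612 -0.669]
 [-0.025 -0.883 -0.469  0.624]
 [ 0.     0.     0.     1.   ]]
0.1 [0.14690635 0.55541993 0.23299549] [-2.50362548e-04  1.29020084e-01  9.91641681e-01 -7.28719494e-04] 0.9965732727886597
```

View pics/top1.png

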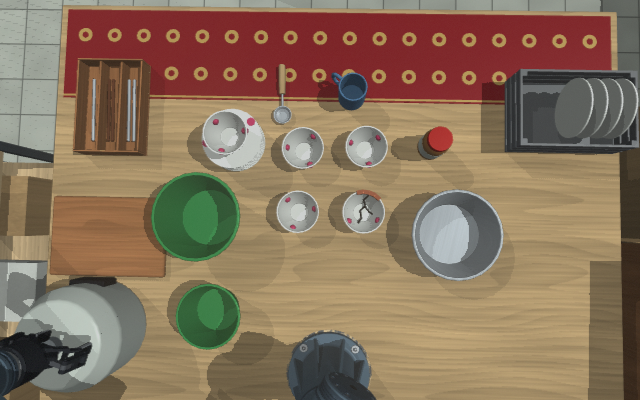

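View pics/side1.png

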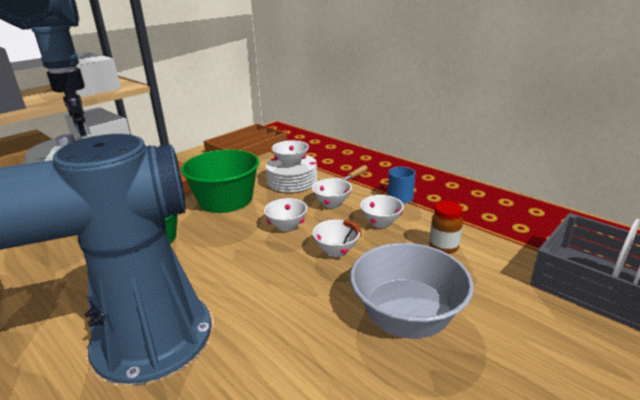

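The top view shows the cracked bowl at about (363,212), with its chip on the far rim. The large green tub is at (196,217) and the small look-alike at (208,316). The spare bowl on its plates is at (225,132), and the basin at (458,235). The side view confirms the layout. Next I'll fit the rims using depth.

```bash
python3 - <<'E'
from h import *
d=np.load("top.npz");P=d["P"];valid=d["z"]>0
def rim(u,v,R,z,n):
    m=np.zeros(valid.shape,np.uint8);cv2.circle(m,(u,v),R,1,-1)
    m=(m>0)&valid&(abs(P[...,2]-z)<.010)
    (c,r)=cv2.minEnclosingCircle(P[m][:,:2].astype(np.float32)); q=P[m]
    print(n,np.round(c,3),round(r,3),m.sum(),"zmax",q[:,2].max().round(3), "bbox mid",np.round((q.min(0)+q.max(0))/2,3))
rim(363,212,25,.055,"cracked");rim(196,217,50,.12,"tub");rim(225,132,28,.122,"spare")
rim(297,212,25,.055,"s1");rim(302,148,25,.055,"s2");rim(366,147,24,.055,"s3");rim(458,235,50,.08,"basin");rim(208,316,37,.1,"smalltub")
for a in [(20,150,275,399)]:
    q=P[a[2]:a[3],a[0]:a[1]][valid[a[2]:a[3],a[0]:a[1]]]; print("corner heights",np.percentile(q[:,2],[50,75,90,99]).round(3))
for u,v in [(110,310),(120,340),(60,300),(85,330),(90,282)]: print(P[v,u].round(3))
from scipy.spatial.transform import Rotation as Rr
w,x,y,z=ctrl.get_obs()["eef_rot"]; R=Rr.from_quat([x,y,z,w]).as_matrix();print(R.round(4))
E
```

```text
cracked [ 0.443 -0.083] 0.058 377 zmax 0.059 bbox mid [ 0.443 -0.083  0.052]
tub [0.42  0.342] 0.112 1122 zmax 0.125 bbox mid [0.42  0.342 0.117]
spare [0.633 0.275] 0.057 390 zmax 0.126 bbox mid [0.633 0.275 0.119]
s1 [0.439 0.092] 0.056 332 zmax 0.059 bbox mid [0.439 0.092 0.052]
s2 [0.61  0.084] 0.057 334 zmax 0.059 bbox mid [0.611 0.083 0.052]
s3 [ 0.617 -0.088] 0.057 316 zmax 0.06 bbox mid [ 0.617 -0.089  0.053]
basin [ 0.388 -0.323] 0.118 1198 zmax 0.083 bbox mid [ 0.388 -0.324  0.077]
smalltub [0.167 0.31 ] 0.081 43 zmax 0.094 bbox mid [0.167 0.31  0.092]
corner heights [0.161 0.197 0.31  0.401]
[0.192 0.522 0.155]
[0.122 0.495 0.154]
[0.221 0.616 0.193]
[0.156 0.553 0.197]
[0.247 0.609 0.1  ]
[[-9.667e-01  2.559e-01 -7.000e-04]
 [ 2.559e-01  9.667e-01 -1.400e-03]
 [ 3.000e-04 -1.500e-03 -1.000e+00]]
```

Request:
servo_tool(series="0 0 0 -0.02 0 0 0; 0 0 0 -0.05 0 0 0; 0 0 0 -0.08 0 0 0; 0 0 0 -0.1 0 0 0; 0 -0.01 -0.012 -0.11 0 0 0; 0 -0.03 -0.036 -0.11 0 0 0; 0 -0.05 -0.06 -0.11 0 0 0; 0 -0.07 -0.084 -0.11 0 0 0; 0 -0.09 -0.108 -0.11 0 0 0; 0 -0.11 -0.132 -0.11 0 0 0; 0 -0.13 -0.157 -0.11 0 0 0; 0 -0.15 -0.181 -0.11 0 0 0")

```text
time_s: 1.1
eef_pos: [0.2458, 0.341, 0.3434]
eef_rot: [-0.0, 0.129, 0.992, -0.0]
wrist_force: [0.7, 0.4, -0.1]
opening: 0.5
grasp_force: 0.0
```

Remaining to the cracked bowl: tool x −0.299, y −0.360.

Request:
servo_tool(series="0 -0.02 -0.024 0 0 0 0; 0 -0.045 -0.054 0 0 0 0; 0 -0.07 -0.084 0 0 0 0; 0 -0.095 -0.114 0 0 0 0; 0 -0.12 -0.144 0 0 0 0; 0 -0.145 -0.174 0 0 0 0; 0 -0.17 -0.204 0 0 0 0; 0 -0.195 -0.234 0 0 0 0; 0 -0.22 -0.265 0 0 0 0; 0 -0.245 -0.295 0 0 0 0; 0 -0.27 -0.325 0 0 0 0; 0 -0.285 -0.343 0 0 0 0")

```text
time_s: 2.1
eef_pos: [0.4342, -0.0654, 0.3433]
eef_rot: [-0.0, 0.13, 0.991, -0.0]
wrist_force: [0.1, -0.2, 0.9]
opening: 0.501
grasp_force: 0.0
```

Request:
servo_tool(series="0 -0.01 -0.012 0 0 0 0; 0 -0.014 -0.017 0 0 0 0; 0 -0.014 -0.017 0.02 0 0 0; 0 -0.014 -0.017 0.05 0 0 0; 0 -0.014 -0.017 0.08 0 0 0; 0 -0.014 -0.017 0.11 0 0 0; 0 -0.014 -0.017 0.14 0 0 0; 0 -0.014 -0.017 0.17 0 0 0; 0 -0.014 -0.017 0.19 0 0 0; 0 -0.014 -0.017 0.21 0 0 0; 0 -0.014 -0.017 0.22 0 0 0; 0 -0.014 -0.017 0.223 0 0 0")

```text
time_s: 3.1
eef_pos: [0.4414, -0.0804, 0.1192]
eef_rot: [-0.002, 0.128, 0.992, 0.001]
wrist_force: [-0.1, -0.3, -0.0]
opening: 0.5
grasp_force: 0.0
```

```bash
python3 - <<'E'
from h import *
c=ctrl.camera("side"); cv2.imwrite("pics/side2.png",c["img"][...,::-1])
print(ctrl.get_obs()["eef_pos"])
E
```

```text
[ 0.44193935 -0.08085255  0.11986295]
```

View pics/side2.png

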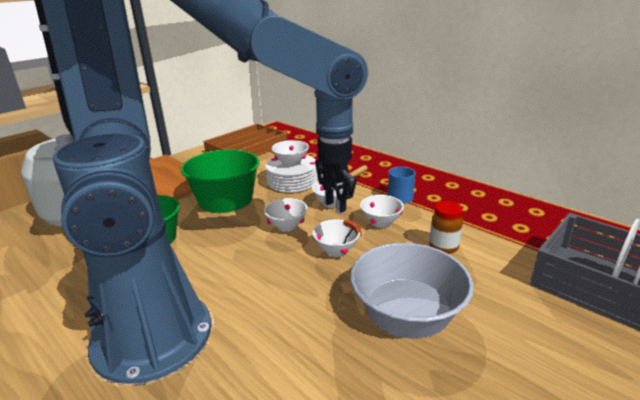

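The fingertips, near (340,208), hover just above the cracked bowl at (337,232), clear of contact. I'll hold here for over 2 s.

Request:
servo_tool(series="0 0 0 0 0 0 0; 0 0 0 0 0 0 0; 0 0 0 0 0 0 0; 0 0 0 0 0 0 0; 0 0 0 0 0 0 0; 0 0 0 0 0 0 0; 0 0 0 0 0 0 0; 0 0 0 0 0 0 0; 0 0 0 0 0 0 0; 0 0 0 0 0 0 0; 0 0 0 0 0 0 0; 0 0 0 0 0 0 0")

```text
time_s: 4.15
eef_pos: [0.4427, -0.082, 0.1208]
eef_rot: [-0.0, 0.129, 0.992, -0.0]
wrist_force: [-0.1, -0.7, -0.0]
opening: 0.497
grasp_force: 0.0
```

Request:
servo_tool(series="0 0 0 0 0 0 0; 0 0 0 0 0 0 0; 0 0 0 0 0 0 0; 0 0 0 0 0 0 0; 0 0 0 0 0 0 0; 0 0 0 0 0 0 0; 0 0 0 0 0 0 0; 0 0 0 0 0 0 0; 0 0 0 0 0 0 0; 0 0 0 0 0 0 0; 0 0 0 0 0 0 0; 0 0 0 0 0 0 0")

```text
time_s: 5.15
eef_pos: [0.4427, -0.082, 0.1208]
eef_rot: [0.0, 0.129, 0.992, -0.0]
wrist_force: [-0.4, 0.3, 0.6]
opening: 0.498
grasp_force: 0.0
```

Request:
servo_tool(series="0 0 0 0 0 0 0; 0 0 0 -0.02 0 0 0; 0 0 0 -0.05 0 0 0; 0 0 0 -0.08 0 0 0; 0 0 0 -0.11 0 0 0; 0 0 0 -0.14 0 0 0; 0 0 0 -0.17 0 0 0; 0 0 0 -0.19 0 0 0; 0 0 0 -0.2 0 0 0; 0 0 0 -0.2 0 0 0; 0 0 0 -0.2 0 0 0")

```text
time_s: 6.07
eef_pos: [0.4425, -0.0819, 0.32]
eef_rot: [-0.0, 0.129, 0.992, 0.0]
wrist_force: [0.2, -0.3, -0.6]
opening: 0.502
grasp_force: 0.0
```

Request:
servo_tool(series="0 0.006 0.02 0 0 0 0; 0 0.017 0.052 0 0 0 0; 0 0.028 0.087 0 0 0 0; 0 0.039 0.122 0 0 0 0; 0 0.05 0.157 0 0 0 0; 0 0.062 0.192 0 0 0 0; 0 0.073 0.227 0 0 0 0; 0 0.084 0.262 0 0 0 0; 0 0.096 0.297 0 0 0 0; 0 0.107 0.332 0 0 0 0; 0 0.118 0.367 0 0 0 0; 0 0.126 0.392 0 0 0 0")

```text
time_s: 7.07
eef_pos: [0.4196, 0.3315, 0.3179]
eef_rot: [-0.002, 0.128, 0.992, -0.001]
wrist_force: [0.9, -0.3, 0.9]
opening: 0.502
grasp_force: 0.0
```

Request:
servo_tool(series="0 0.003 0.009 0 0 0 0; 0 0.004 0.012 0 0 0 0; 0 0.004 0.012 0 0 0 0; 0 0.004 0.012 0.015 0 0 0; 0 0.004 0.012 0.04 0 0 0; 0 0.004 0.012 0.065 0 0 0; 0 0.004 0.012 0.09 0 0 0; 0 0.004 0.012 0.11 0 0 0; 0 0.004 0.012 0.125 0 0 0; 0 0.004 0.012 0.135 0 0 0; 0 0.004 0.012 0.135 0 0 0; 0 0.004 0.012 0.135 0 0 0")

```text
time_s: 8.07
eef_pos: [0.4207, 0.3408, 0.1858]
eef_rot: [-0.0, 0.13, 0.992, -0.0]
wrist_force: [-0.3, 0.3, 0.0]
opening: 0.502
grasp_force: 0.0
```

Request:
servo_tool(series="0 0 0 0 0 0 0; 0 0 0 0 0 0 0; 0 0 0 0 0 0 0; 0 0 0 0 0 0 0; 0 0 0 0 0 0 0; 0 0 0 0 0 0 0; 0 0 0 0 0 0 0; 0 0 0 0 0 0 0; 0 0 0 0 0 0 0; 0 0 0 0 0 0 0; 0 0 0 0 0 0 0; 0 0 0 0 0 0 0")

```text
time_s: 9.07
eef_pos: [0.4204, 0.3418, 0.1857]
eef_rot: [-0.0, 0.129, 0.992, -0.0]
wrist_force: [-0.2, -0.5, 1.0]
opening: 0.502
grasp_force: 0.0
```

Request:
servo_tool(series="0 0 0 0 0 0 0; 0 0 0 0 0 0 0; 0 0 0 0 0 0 0; 0 0 0 0 0 0 0; 0 0 0 0 0 0 0; 0 0 0 0 0 0 0; 0 0 0 0 0 0 0; 0 0 0 0 0 0 0; 0 0 0 0 0 0 0; 0 0 0 0 0 0 0; 0 0 0 0 0 0 0; 0 0 0 0 0 0 0")

```text
time_s: 10.07
eef_pos: [0.4204, 0.3418, 0.1858]
eef_rot: [-0.0, 0.129, 0.992, -0.0]
wrist_force: [-0.3, -0.1, 0.1]
opening: 0.5
grasp_force: 0.0
```

Request:
servo_tool(series="0 0 0 -0.015 0 0 0; 0 0 0 -0.04 0 0 0; 0 0 0 -0.07 0 0 0; 0 0 0 -0.1 0 0 0; 0 0 0 -0.125 0 0 0; 0 0 0 -0.14 0 0 0; 0 -0.015 -0.001 -0.14 0 0 0; 0 -0.04 -0.002 -0.14 0 0 0; 0 -0.07 -0.003 -0.14 0 0 0; 0 -0.1 -0.005 -0.14 0 0 0; 0 -0.125 -0.006 -0.14 0 0 0; 0 -0.14 -0.006 -0.14 0 0 0")

```text
time_s: 11.07
eef_pos: [0.5569, 0.2981, 0.3237]
eef_rot: [-0.001, 0.13, 0.992, -0.001]
wrist_force: [-0.6, -0.3, -0.8]
opening: 0.495
grasp_force: 0.0
```

Request:
servo_tool(series="0 -0.02 -0.001 0 0 0 0; 0 -0.045 -0.002 0 0 0 0; 0 -0.07 -0.003 0 0 0 0; 0 -0.083 -0.004 0 0 0 0; 0 -0.083 -0.004 0 0 0 0; 0 -0.083 -0.004 0 0 0 0")

```text
time_s: 11.57
eef_pos: [0.6338, 0.2741, 0.3236]
eef_rot: [-0.001, 0.13, 0.992, -0.0]
wrist_force: [-0.8, -0.2, -0.2]
opening: 0.5
grasp_force: 0.0
```

```bash
python3 - <<'E'
from h import *
c=ctrl.camera("side"); cv2.imwrite("pics/side3.png",c["img"][...,::-1])
print(ctrl.get_obs()["eef_pos"])
E
```

```text
[0.63313769 0.27473407 0.32423118]
```

View pics/side3.png

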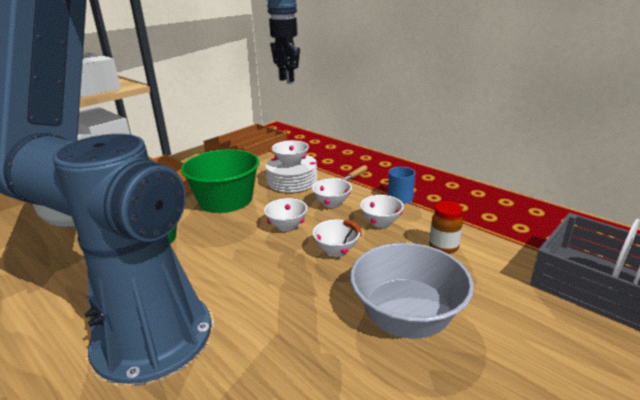

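The hand, with its tip at (288,80), is straight above the spare bowl at (290,148), and nothing has moved. I'll go down 0.138 m and hold.

Request:
servo_tool(series="0 0 0 0.015 0 0 0; 0 0 0 0.04 0 0 0; 0 0 0 0.065 0 0 0; 0 0 0 0.09 0 0 0; 0 0 0 0.11 0 0 0; 0 0 0 0.125 0 0 0; 0 0 0 0.134 0 0 0; 0 0 0 0.138 0 0 0; 0 0 0 0.138 0 0 0; 0 0 0 0.138 0 0 0; 0 0 0 0.138 0 0 0; 0 0 0 0.138 0 0 0")

```text
time_s: 12.62
eef_pos: [0.6342, 0.2753, 0.1894]
eef_rot: [0.001, 0.129, 0.992, 0.0]
wrist_force: [-1.3, -0.7, 0.1]
opening: 0.498
grasp_force: 0.0
```

Request:
servo_tool(series="0 0 0 0 0 0 0; 0 0 0 0 0 0 0; 0 0 0 0 0 0 0; 0 0 0 0 0 0 0; 0 0 0 0 0 0 0; 0 0 0 0 0 0 0; 0 0 0 0 0 0 0; 0 0 0 0 0 0 0; 0 0 0 0 0 0 0; 0 0 0 0 0 0 0; 0 0 0 0 0 0 0; 0 0 0 0 0 0 0")

```text
time_s: 13.62
eef_pos: [0.6335, 0.2751, 0.1878]
eef_rot: [-0.0, 0.129, 0.992, 0.0]
wrist_force: [0.0, 1.3, 0.4]
opening: 0.498
grasp_force: 0.0
```

Request:
servo_tool(series="0 0 0 0 0 0 0; 0 0 0 0 0 0 0; 0 0 0 0 0 0 0; 0 0 0 0 0 0 0; 0 0 0 0 0 0 0; 0 0 0 0 0 0 0; 0 0 0 0 0 0 0; 0 0 0 0 0 0 0; 0 0 0 0 0 0 0; 0 0 0 0 0 0 0; 0 0 0 0 0 0 0; 0 0 0 0 0 0 0")

```text
time_s: 14.62
eef_pos: [0.6335, 0.2751, 0.1878]
eef_rot: [0.0, 0.129, 0.992, 0.0]
wrist_force: [0.0, 0.3, -0.4]
opening: 0.499
grasp_force: 0.0
```

```bash
python3 -c "
from bench import ctrl
print(ctrl.get_obs()['eef_pos']);print(ctrl.hand_in())"
```

```text
[0.63348005 0.27507646 0.18778883]
the job is handed in; nothing more can be done
None
```

I pointed at the cracked bowl, the large green tub and the spare bowl in that order, held each for at least two seconds, saw no sign of contact, and handed the job in at about 14.6 s still over the spare bowl; the hand-in returned no verdict.

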